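# Weigh a bushing on the counter balance and store it in the heavy or light lane

## Robot

A 6-joint arm with a two-finger parallel gripper is mounted at the origin on the work surface. World frame = base frame: x ahead of the robot, y to its left, z up, the work surface at z = 0. Lengths are in mm, angles in rad, forces in N, time in s.
With the tool pointing down it reaches from about 325 to 900 mm from the base axis. Payload 3.5 kg.
Tool frame: the origin (TCP) lies midway between the tips of the shut fingers; the grasp point (between the pads) lies env.hold_point_z behind it (env.hold_point_z is the distance from the TCP to the grasp point, in mm); y points along the fingers, x is the direction in which the jaws open and shut, and the axes are right-handed (so a half turn about y gives the same grasp; the last joint's range is limited). The gripper opens to 85 mm and grips with 20 to 120 N. Pads are 22 mm wide; open, the fingers measure 114 mm over their backs; the gripper's body (76 mm by 85 mm) begins 54 mm behind the grasp point. The pads swing forward as they close: fully open they stand 13 mm farther back than shut.
Start: joints at [-1.214, 0.276, -0.026, 1.268, 0, 1.467], TCP at [277.344, -560.091, 231.313] pointing down, gripper open.
Joint ranges: [-3.12, 3.12], [-0.85, 1.88], [-1.08, 1.24], [-1.95, 2.15], [-1.57, 1.53], [-3.14, 3.14]. Speed limits (rad/s): [2.57, 2.57, 3.14, 3.14, 3.14, 3.14].

## Interface

Orientations are given as a rotation vector (axis times angle).
In Python, from bench import env gives the robot as it stands. The module is installed in compiled form; this text tells all that it offers.
- The arm moves only by the tool servo_tool, never from a script. Its argument "increments" is a list of rows, each a list of 3 entries, a list of its own where there are three numbers: the shift along the tool's x, y, z in cm, then the turn about the tool's y in rad, then the closure, from 0 (fully open) to 1 (shut). In form: [[[tx, ty, tz], roll, jaw], ...]. A call has exactly 5 rows; each row is the pose to reach, as a shift and turn from the pose measured when the call began, along the tool's axes at that moment; what a row does not reach only later rows make up. A row lasts 1/10 s, in which the tool goes at most 50 mm and 8.59 degrees, less where a joint would pass 70% of its speed; a pose out of reach is approached as far as the arm can. A call with a gripper value outside its range is refused whole. The fingers move at their own pace and stop on an object; "newtons" is the grip in N (left out, the last holds). Time passes only in rows, so rows that repeat a pose let the fingers close, or fill a call up. It gives the time, the measured TCP pose, the force and the opening at its end, in the units of the state.
- env.get_state(): the state, without advancing time (a new reading comes with each control period).
- env.read_camera(name): name is "scene" or "top" or "wrist"; returns a dict with "image" (480x640x3 uint8, blue, green, red), "camera_matrix" (3x3 intrinsics, pixels), "eye" and "attitude" of the camera in the world; the wrist camera has in their place "T_tool_cam" (4x4, takes a point from camera to tool coordinates, whose origin is the TCP and whose axes are the tool frame's). Camera axes: x right, y down, z forward; pixel columns grow to the right and rows downward; lengths in mm; the calibration is good to about 2 mm. A picture is of the moment at which its call begins: read the wrist's pose just before it. There is no depth.
- env.job_done(): hands the job in, once; it reports no verdict.
Trained networks look in a picture, given as the dict that the camera call returned (one of the last four; its "shot" number tells which), for a name from the list of things; names that differ only in an ending like _2 or _b are one class to them, and where a whole thing is asked for, a point or a joint stands for the part that bears it (a point fixed in the world has none). Each returns a list of dicts, best first, with "confidence" (0 to 1); they miss things now and then, are a little off and sometimes report something else, mostly with a low value. They report only what shows in the picture. A call takes as long as a camera call. They do not tell look-alikes from the thing itself.
- env.regions_of(picture, label): "pixels" (480x640 bool, what is visible of it) and "pixel" ([row, column] in pixels, amid what is visible of it).
- env.spot_point(picture, label): "pixel" ([row, column] in pixels: a listed point, or the origin of a listed thing).
The state is a dict: "clock": time; "joints": joint angles; "qd": joint speeds; "effort": joint torques, N m; "ee_pos": TCP position; "tool_rot": TCP orientation; "force": force on the tool from outside, world axes, zero at the start; "ft_torque": the same for the moment, N m; "gripper_width": opening from 0.0 (shut) to 1.0 (fully open).
Only numpy, scipy, OpenCV 4.12 (cv2) and the standard library are available. Lean on these libraries where they do the work, as an engineer would, in place of code of your own. Each camera call takes 0.05 s, during which the arm holds its last target. There are 200 camera calls.

## Task

Set the loose steel bushing gently over the balance pan's centre stud, let go, and see which way the beam settles. Then put it, standing on its flange, in the heavy lane (solid disc on its end block) if it pulls the pan down below level, or in the light lane (open ring) if the pan stays above level, and push it along between the rails until it presses the lane's spring buffer back a few millimetres, without bottoming the buffer; leave it standing there and leave the carton, jar and screwdriver alone.

Things in the scene. Friction and masses are not known exactly. Their poses are not given: they have to be found in the camera images.
- bushing: the one loose steel bushing, standing upright: barrel 40 diameter, 50 tall overall, with a 50 diameter, 6 thick flange at its foot and a 26 through bore. Origin at the centre of its underside, z up along the bore. Its weight differs from day to day (100 to 400 g); it cannot be told by looking.
- pan_seat (a point): centre of the balance pan's flat top, where the bushing's underside rests. Level aluminium disc, 90 diameter, with a tapered centre stud 20 diameter, 11 tall, that enters the bore. It goes straight up and down: about 135 above the counter when empty, 30 lower when fully down (rubber stops). The balance's post stands 120 to the left of it and its reference weight 240 to the left, seen from the robot.
- beam (a joint): beam tilt in rad: 0 pan fully up (empty), 0.12 level, 0.24 pan fully down; the pan sinks 0.12 m per rad. The reference weight equals a 250 g bushing; one 20 g or more off goes all the way to a stop. Settles within 2 s of letting go. Within 10 g of 250 g the beam stops near level and either lane will do.
- lane_heavy: fixed plywood lane along its own x, 70 wide; origin at its underside, on the counter. Floor 10 thick, x -170 to 190: bare apron for x below -58, then two guide rails 15 tall, 56 apart inside, waxed slick (flared mouth to x = -30). The HEAVY lane: a solid steel disc, 44 diameter, lies on top of its 40 tall end block (x 140 to 190). The two lanes lie side by side, in either order.
- lane_light: fixed plywood lane along its own x, 70 wide; origin at its underside, on the counter. Floor 10 thick, x -170 to 190: bare apron for x below -58, then two guide rails 15 tall, 56 apart inside, waxed slick (flared mouth to x = -30). The LIGHT lane: an open steel ring, 44 outside, 30 inside, lies on top of its 40 tall end block (x 140 to 190). The two lanes lie side by side, in either order.
- buffer_heavy (a joint): travel (m) of the heavy lane's sprung black plate (46 wide, 12 to 40 above lane floor): 0 at rest, grows along lane +x, bottoms at 10.5 mm. Yields at 6 N, then 0.7 N per mm; returns slowly. Its face at rest is clamped somewhere at lane x 10 to 92: not measured, find it by pushing. The value does not tell where it is.
- buffer_light (a joint): travel (m) of the light lane's sprung black plate (46 wide, 12 to 40 above lane floor): 0 at rest, grows along lane +x, bottoms at 10.5 mm. Yields at 6 N, then 0.7 N per mm; returns slowly. Its face at rest is clamped somewhere at lane x 10 to 92: not measured, find it by pushing. The value does not tell where it is.
- carton: bystander: closed cardboard carton 70 x 100 x 50 tall, origin at the centre of its underside
- jar: bystander: small lidded jar, 52 diameter, 75 tall, origin at the centre of its underside
- screwdriver: bystander: screwdriver lying on the counter along its x axis
- pan: the balance pan itself (the disc described under pan_seat); origin at the centre of its flat top
Things that resemble listed ones, but are neither listed nor needed, are in the scene too. Leave any pink or red look-alike of the bushing alone.

How it is judged (in metres and radians):
On the way, in this order (a step that is already met when the one before it is completed fails the run):
1. the bushing sits on the balance pan over its stud, upright, released, and the beam has settled (horizontal distance between bushing and pan_seat below 0.006 m and z of bushing in the frame of pan_seat between -0.003 and 0.003 m and angle between bushing's own z axis and vertical below 0.1 rad and linear speed of bushing below 0.02 m/s and contact force between the fingers and bushing below 0.02 N and velocity of joint beam between -0.05 and 0.05 rad/s), for 0.5 s.
2. the bushing, standing between the rails of a lane, presses that lane's buffer back by at least 2 mm (((x of bushing in the frame of lane_heavy between -0.03 and 0.11 m and y of bushing in the frame of lane_heavy between -0.012 and 0.012 m and z of bushing in the frame of lane_heavy between 0.007 and 0.014 m and value of joint buffer_heavy above 0.002 m) or (x of bushing in the frame of lane_light between -0.03 and 0.11 m and y of bushing in the frame of lane_light between -0.012 and 0.012 m and z of bushing in the frame of lane_light between 0.007 and 0.014 m and value of joint buffer_light above 0.002 m))), for 0.2 s.
At the end, for the whole second after the job is handed in: The bushing stands upright (0.1 rad), released and still on the floor of its lane, between the rails (12 mm of the centre line; -30 to 110 mm along it): in the heavy lane it must weigh over about 238 g (2.33 N), in the light lane under about 270 g (2.65 N) (angle between bushing's own z axis and vertical below 0.1 rad and linear speed of bushing below 0.02 m/s and contact force between the fingers and bushing below 0.02 N and ((x of bushing in the frame of lane_heavy between -0.03 and 0.11 m and y of bushing in the frame of lane_heavy between -0.012 and 0.012 m and z of bushing in the frame of lane_heavy between 0.007 and 0.014 m and contact force between bushing and lane_heavy above 2.33 N) or (x of bushing in the frame of lane_light between -0.03 and 0.11 m and y of bushing in the frame of lane_light between -0.012 and 0.012 m and z of bushing in the frame of lane_light between 0.007 and 0.014 m and contact force between bushing and lane_light between 0.5 and 2.65 N))); the robot touches nothing.
It fails at once if a buffer is pushed back more than 9.5 mm (bottomed) (value of joint any of buffer_heavy, buffer_light above 0.0095 m).
It fails at once if the pan is loaded with more than 25 N through the bushing, or pressed with more than 8 N by the fingers (contact force between bushing and pan above 25 N or contact force between the fingers and pan above 8 N).
It fails at once if the carton, jar or screwdriver is moved more than 20 mm (distance of any of carton, jar, screwdriver from where it was at the start of the episode above 0.02 m).
It also fails if it takes over 64 s, if anything falls off the work surface, if the arm or the gripper's body presses on something with over 40 N, if the wrist force passes 120 N, or if a joint passes its speed limit or range.

## Working session

There is one attempt and no reset: what is moved stays moved. The work goes in short steps, Python scripts to look and compute and a tool call to move; the robot and the scene stay as the last step left them, time stands still between calls to the robot, and variables do not carry over. Pictures are saved under pics/ and viewed, about 8 in all and at most 12, crops included, and the job is handed in when it is done.

Besides the shell and the picture viewer there is one more tool, called in YAML: its name, and indented under it one key for each argument. servo_tool: Moves the arm, as the interface text tells. Its arguments: {"type":"object","properties":{"increments":{"type":"array"},"newtons":{"type":"number"}},"required":["increments"]}

```bash
mkdir -p pics; cat > h.py <<'E'
import numpy as np, cv2
from scipy.spatial.transform import Rotation as R
from bench import env
def cam(name):
    s=env.get_state(); p=env.read_camera(name)
    if name=="wrist":
        T=np.eye(4);T[:3,:3]=R.from_rotvec(s["tool_rot"]).as_matrix();T[:3,3]=s["ee_pos"]
        p["T"]=T@np.array(p["T_tool_cam"])
    else:
        T=np.eye(4);a=np.array(p["attitude"],float)
        T[:3,:3]=a if a.shape==(3,3) else R.from_rotvec(a).as_matrix(); T[:3,3]=p["eye"]; p["T"]=T
    return p
def ray(p,px,z):
    d=p["T"][:3,:3]@np.linalg.inv(p["camera_matrix"])@[px[1],px[0],1]; o=p["T"][:3,3]
    return o+d*(z-o[2])/d[2]
def proj(p,X):
    c=np.linalg.inv(p["T"])@np.append(X,1); u=np.array(p["camera_matrix"])@c[:3]; return u[1]/u[2],u[0]/u[2]
def rel(goal):
    "world goal -> tool axes cm"
    s=env.get_state(); return R.from_rotvec(s["tool_rot"]).inv().apply(np.array(goal)-s["ee_pos"])/10
E
python3 - <<'E'
from h import *
s=env.get_state(); print({k:np.round(v,3) for k,v in s.items()}); print(env.hold_point_z)
print(R.from_rotvec(s["tool_rot"]).as_matrix().round(3))
for n in ("top","scene"):
    p=cam(n); cv2.imwrite(f"pics/{n}0.png",p["image"]); print(n,p["T"].round(2).tolist(),np.round(p["camera_matrix"],1).tolist())
    for l,z in (("bushing",0),("pan_seat",135),("lane_heavy",0),("lane_light",0),("carton",0),("jar",0),("screwdriver",0),("buffer_heavy",0),("buffer_light",0)):
        try:
            print(l,[(np.round(d["pixel"]),round(d["confidence"],2),ray(p,d["pixel"],z).round()[:2]) for d in env.spot_point(p,l)])
        except Exception as e: print(l,e)
E
```

```text
{'clock': np.float64(0.0), 'joints': array([-1.214,  0.277, -0.028,  1.268,  0.   ,  1.467]), 'qd': array([-0.   ,  0.   ,  0.001, -0.   ,  0.002, -0.   ]), 'effort': array([-1.0000e-03, -4.4551e+01,  2.9520e+01,  1.6000e-02, -0.0000e+00,
       -0.0000e+00]), 'ee_pos': array([ 277.092, -559.336,  230.127]), 'tool_rot': array([-1.391,  0.865, -0.863]), 'force': array([-0.384, -0.28 ,  0.373]), 'ft_torque': array([-0.035, -0.043,  0.005]), 'gripper_width': np.float64(0.996)}
18.700000000000003
[[ 0.444 -0.001  0.896]
 [-0.896  0.002  0.444]
 [-0.002 -1.     0.   ]]
top [[0.02, -0.99, 0.14, 361.64], [-1.0, -0.02, 0.01, 12.31], [-0.01, -0.14, -0.99, 1594.08], [0.0, 0.0, 0.0, 1.0]] [[589.2, 0.0, 328.8], [0.0, 589.2, 232.2], [0.0, 0.0, 1.0]]
bushing [(array([296., 271.]), 0.75, array([419., 179.])), (array([327., 248.]), 0.62, array([335., 238.])), (array([280., 304.]), 0.59, array([461.,  93.])), (array([292., 238.]), 0.48, array([425., 270.])), (array([317., 300.]), 0.48, array([363.,  99.]))]
pan_seat [(array([299., 271.]), 0.71, array([406., 165.])), (array([215., 298.]), 0.55, array(
[... 907 characters left out ...]
([248., 389.]), 0.68, array([366.,  83.])), (array([169., 296.]), 0.67, array([ 345., -373.])), (array([262., 377.]), 0.56, array([432., 102.]))]
pan_seat [(array([260., 325.]), 0.97, array([623., 113.]))]
lane_heavy [(array([253., 288.]), 0.9, array([597., -75.]))]
lane_light [(array([218., 261.]), 0.59, array([ 575., -240.]))]
carton [(array([335., 459.]), 0.58, array([448., 401.]))]
jar [(array([318., 239.]), 0.72, array([825.,  34.]))]
screwdriver [(array([172., 296.]), 0.49, array([ 352., -361.]))]
buffer_heavy it knows: bushing, carton, jar, lane_heavy, lane_light, pan, pan_seat, screwdriver
buffer_light it knows: bushing, carton, jar, lane_heavy, lane_light, pan, pan_seat, screwdriver
```

View pics/top0.png

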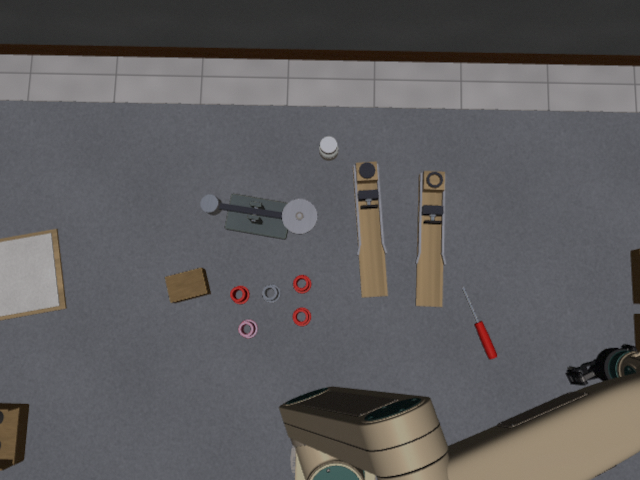

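View pics/scene0.png

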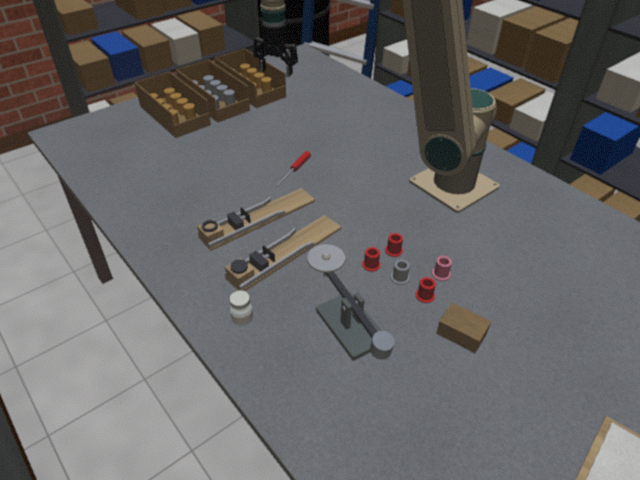

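Top view: the grey steel bushing is at (293,271). The look-alikes are red at (295,239), (283,302) and (316,302), and pink at (328,248). The balance pan is at (215,299). The heavy lane (solid disc) is at col ~370 and the light lane (ring) at col ~433. I choose the grey one, at about (422,180), and will check it in a close crop on arrival.

servo_tool:
  increments:
    - [[-4, 0, 3], -0.08, 0.3]
    - [[-8, 0, 6.1], -0.16, 0.3]
    - [[-12, 0, 9.2], -0.24, 0.3]
    - [[-16, 0, 12.2], -0.32, 0.3]
    - [[-20, 0, 15.3], -0.4, 0.3]

```text
clock: 1.3
ee_pos: [325.4, -313.0, 231.4]
tool_rot: [-1.499, 0.554, -0.555]
force: [1.8, 0.9, 0.2]
gripper_width: 0.701
```

```bash
cat >> h.py <<'E'
def plan(goal,head):
    s=env.get_state(); M=R.from_rotvec(s["tool_rot"]).as_matrix(); h=np.degrees(np.arctan2(M[1,0],M[0,0]))
    r=(h-head+90)%180-90
    print("clock",round(s["clock"],2),"pos",np.round(s["ee_pos"],1),"head",round(h,1),"tilt",M[2,1].round(4),"F",np.round(s["force"],1),"w",round(s["gripper_width"],3),"rel cm",rel(goal).round(2),"roll",round(np.radians(r),3),"j6",s["joints"][5].round(2))
E
python3 -c "
from h import *
plan([422,180,230],0); print(np.round(env.read_camera('wrist')['T_tool_cam'],2))"
```

```text
clock 1.3 pos [ 325.4 -313.   231.4] head -40.6 tilt -1.0 F [1.8 0.9 0.2] w 0.701 rel cm [-24.74   0.13  43.72] roll -0.708 j6 1.37
[[ 1.0000e+00  0.0000e+00 -0.0000e+00  1.0000e-02]
 [ 0.0000e+00 -3.0000e-01  9.5000e-01 -1.4338e+02]
 [-0.0000e+00 -9.5000e-01 -3.0000e-01  7.6900e+01]
 [ 0.0000e+00  0.0000e+00  0.0000e+00  1.0000e+00]]
```

servo_tool:
  increments:
    - [[-2.5, 0, 4.4], -0.07, 0.3]
    - [[-5, 0, 8.8], -0.14, 0.3]
    - [[-7.4, 0, 13.1], -0.21, 0.3]
    - [[-9.9, 0, 17.5], -0.29, 0.3]
    - [[-12.4, 0, 21.9], -0.36, 0.3]

```text
clock: 1.85
ee_pos: [369.5, -67.0, 233.1]
tool_rot: [-1.547, 0.266, -0.266]
force: [1.4, -0.5, 0.3]
gripper_width: 0.698
```

servo_tool:
  increments:
    - [[-0.7, 0, 5], -0.07, 0.3]
    - [[-1.4, 0, 10], -0.14, 0.3]
    - [[-2.2, 0, 15], -0.21, 0.3]
    - [[-2.9, 0, 20], -0.29, 0.3]
    - [[-3.6, 0, 24.7], -0.35, 0.3]

```text
clock: 2.35
ee_pos: [417.6, 178.9, 235.5]
tool_rot: [-1.563, -0.013, 0.009]
force: [1.1, -0.5, 0.0]
gripper_width: 0.696
```

```bash
python3 - <<'E'
from h import *
p=cam("wrist"); cv2.imwrite("pics/w1.png",p["image"])
for d in env.spot_point(p,"bushing"): print(np.round(d["pixel"]),d["confidence"],ray(p,d["pixel"],0).round(1))
for d in env.regions_of(p,"bushing"):
    ys,xs=np.nonzero(d["pixels"]); print("reg",np.round(d["pixel"]),d["confidence"],len(ys),np.mean(p["image"][ys,xs],0).round())
plan([422,180,230],0)
E
```

```text
[272. 279.] 0.88 [364.   93.5   0. ]
[121. 327.] 0.81 [419.2 263.9   0. ]
[143. 240.] 0.79 [327.1 240.5   0. ]
[199. 330.] 0.65 [422.8 182.2   0. ]
[267. 353.] 0.55 [451.8 100.4   0. ]
reg [112. 336.] 0.95 1360 [ 59.  65. 223.]
reg [277. 276.] 0.87 1785 [ 31.  34. 163.]
reg [141. 244.] 0.78 1857 [157. 139. 187.]
reg [275. 356.] 0.69 1862 [ 35.  38. 168.]
reg [195. 331.] 0.59 1478 [156. 148. 146.]
clock 2.5 pos [417.7 179.3 235.2] head 0.9 tilt -1.0 F [-0.8 -0.8  0.1] w 0.702 rel cm [0.43 0.52 0.06] roll 0.016 j6 1.81
```

View pics/w1.png

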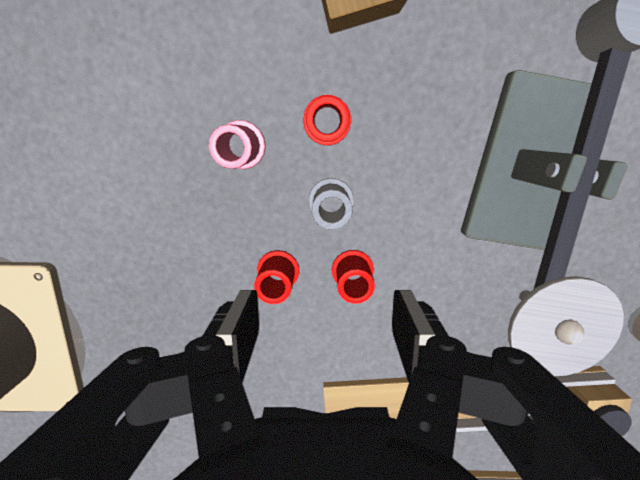

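The wrist view shows the grey bushing at (205,331), clear along x. The reds are at (120,327), (272,277) and (270,355), the pink at (147,237), and the pan stud top at (331,570).

```bash
python3 - <<'E'
from h import *
p=cam("wrist")
g=p["image"]; 
for d in env.regions_of(p,"bushing"):
    if abs(d["pixel"][1]-331)<12 and 170<d["pixel"][0]<230:
        m=d["pixels"].astype(np.uint8); c=max(cv2.findContours(m,0,1)[0],key=cv2.contourArea); x,y,w,h=cv2.boundingRect(c); print("box",x,y,w,h)
        # synthetic silhouette fit: flange rim z=0..6 r25, top z=50 r20
        t=np.linspace(0,2*np.pi,60)
        from scipy.optimize import minimize
        def bb(v):
            P=[proj(p,[v[0]+r*np.cos(a),v[1]+r*np.sin(a),z]) for r,z in((25,0),(25,6),(20,50)) for a in t]; P=np.array(P)
            return P[:,1].min(),P[:,0].min(),P[:,1].max(),P[:,0].max()
        o=np.array([x-.5,y-.5,x+w-.5,y+h-.5]); s=minimize(lambda v:((np.array(bb(v))-o)**2).sum(),[422,181],method="Nelder-Mead"); print(s.x,s.fun)
print("bore",ray(p,(210,332),50))
for d in env.spot_point(p,"pan_seat"): print("pan",np.round(d["pixel"]),d["confidence"],ray(p,d["pixel"],135).round(1))
print("stud",ray(p,(331,570),146))
plan([423,181,150],0)
E
```

```text
box 309 179 45 52
[424.21129832 180.11666681] 0.22078836712907682
bore [424.41324086 181.06634204  50.        ]
pan [330. 571.] 0.7 [617.  104.3 135. ]
stud [607.55793301 110.32041253 146.        ]
clock 2.65 pos [417.2 175.9 234.9] head 0.6 tilt -1.0 F [-1.1 -0.3  0.3] w 0.7 rel cm [0.58 8.49 0.44] roll 0.01 j6 1.81
```

servo_tool:
  increments:
    - [[0.3, 3, 0.2], 0, 0.15]
    - [[0.7, 7, 0.5], 0, 0.15]
    - [[0.7, 11, 0.5], 0, 0.15]
    - [[0.7, 13, 0.5], 0, 0.15]
    - [[0.7, 13, 0.5], 0, 0.15]

```text
clock: 3.15
ee_pos: [420.9, 179.2, 101.8]
tool_rot: [-1.566, 0.0, 0.01]
force: [-0.9, -0.2, 0.2]
gripper_width: 0.85
```

```bash
python3 - <<'E'
from h import *
p=cam("wrist"); cv2.imwrite("pics/w2.png",p["image"])
for d in env.regions_of(p,"bushing"): print(np.round(d["pixel"]),d["confidence"],d["pixels"].sum())
for d in env.spot_point(p,"bushing"): print(np.round(d["pixel"]),d["confidence"],ray(p,d["pixel"],0).round(1))
print(proj(p,[424.2,180.5,50]))
plan([424.2,180.5,18],0)
E
```

```text
[155. 173.] 0.95 6292
[ 98. 317.] 0.94 3762
[235. 333.] 0.7 4285
[352. 367.] 0.7 4791
[354. 254.] 0.62 3525
[332. 253.] 0.98 [362.   97.4   0. ]
[154. 190.] 0.72 [325.8 238.7   0. ]
[332. 364.] 0.68 [452.2  98.    0. ]
[233. 330.] 0.6 [423.3 181.7   0. ]
(np.float64(259.07543478426237), np.float64(331.49468544320496))
clock 3.3 pos [425.4 181.2 106.3] head 0.4 tilt -1.0 F [1.1 0.4 0.1] w 0.854 rel cm [-0.14  8.83 -0.13] roll 0.008 j6 1.82
```

View pics/w2.png

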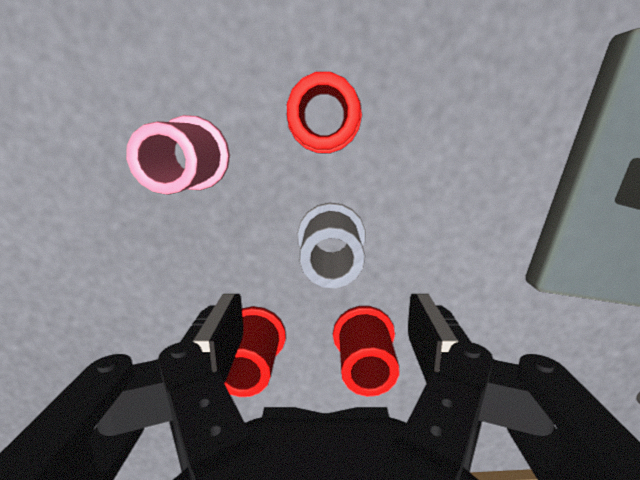

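The bushing top is at (258,332), exactly where predicted, and the fingers clear the neighbours. I descend and grip.

servo_tool:
  increments:
    - [[-0.1, 3, -0.1], 0, 0.15]
    - [[-0.1, 6, -0.1], 0, 0.15]
    - [[-0.1, 8, -0.1], 0, 0.15]
    - [[-0.1, 8.8, -0.1], 0, 0.15]
    - [[-0.1, 8.8, -0.1], 0, 0.15]

```text
clock: 3.8
ee_pos: [425.2, 180.7, 18.7]
tool_rot: [-1.563, -0.008, 0.003]
force: [-0.3, 1.0, 1.1]
gripper_width: 0.846
```

```bash
python3 -c "
from h import *
plan([424.2,180.5,18],0)"
```

```text
clock 3.8 pos [425.2 180.7  18.7] head 0.4 tilt -1.0 F [-0.3  1.   1.1] w 0.846 rel cm [-0.1   0.07 -0.02] roll 0.007 j6 1.82
```

servo_tool:
  increments:
    - [[0, 0.1, 0], 0, 0.6]
    - [[0, 0.1, 0], 0, 1]
    - [[0, 0.1, 0], 0, 1]
    - [[0, 0.1, 0], 0, 1]
    - [[0, 0.1, 0], 0, 1]
  newtons: 35

```text
clock: 4.3
ee_pos: [426.5, 181.1, 19.3]
tool_rot: [-1.563, -0.01, 0.001]
force: [-1.0, -0.7, 5.8]
gripper_width: 0.45
```

servo_tool:
  increments:
    - [[0, 0, 0], 0, 1]
    - [[0, -3, 0], 0, 1]
    - [[0, -7, 0], 0, 1]
    - [[0, -11, 0], 0, 1]
    - [[0, -16, 0], 0, 1]

```text
clock: 4.8
ee_pos: [423.6, 179.3, 179.2]
tool_rot: [-1.564, -0.007, 0.004]
force: [1.3, 0.1, -4.1]
gripper_width: 0.448
```

```bash
python3 - <<'E'
from h import *
p=cam("wrist"); cv2.imwrite("pics/w3.png",p["image"])
for d in env.spot_point(p,"pan_seat"): print("pan",np.round(d["pixel"]),d["confidence"],ray(p,d["pixel"],135).round(1))
plan([613,108,215],0)
E
```

```text
pan [376. 618.] 0.91 [614.5 104.  135. ]
clock 4.9 pos [430.9 181.2 186.4] head 0.4 tilt -0.9997 F [ 1.7  0.1 -1.7] w 0.451 rel cm [18.21 -2.59 -7.43] roll 0.007 j6 1.82
```

View pics/w3.png

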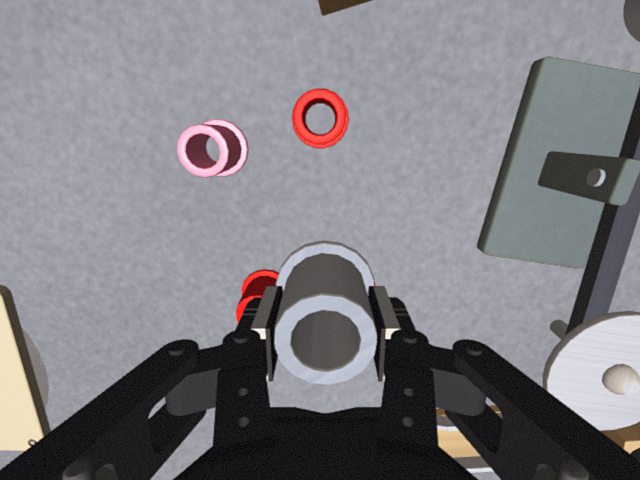

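The bushing is held level and the pan is at the right edge, stud tip at (379,622). I go to a viewpoint short of the pan while turning the jaws across.

servo_tool:
  increments:
    - [[2.3, -1.5, -1.5], -0.14, 1]
    - [[4.6, -3, -3], -0.28, 1]
    - [[7, -3, -4.5], -0.42, 1]
    - [[9.3, -3, -6], -0.56, 1]
    - [[11.4, -3, -7.5], -0.7, 1]

```text
clock: 5.4
ee_pos: [545.1, 106.0, 216.4]
tool_rot: [-1.493, -0.574, 0.541]
force: [0.3, -0.1, -1.7]
gripper_width: 0.452
```

servo_tool:
  increments:
    - [[0, 0, 0], -0.14, 1]
    - [[0, 0, 0], -0.28, 1]
    - [[0, 0, 0], -0.42, 1]
    - [[0, 0, 0], -0.56, 1]
    - [[0, 0, 0], -0.7, 1]

```text
clock: 5.9
ee_pos: [544.0, 105.8, 214.6]
tool_rot: [-1.278, -1.113, 1.081]
force: [0.5, 0.4, -3.1]
gripper_width: 0.45
```

servo_tool:
  increments:
    - [[0, 0, 0], -0.06, 1]
    - [[0, 0, 0], -0.12, 1]
    - [[0, 0, 0], -0.14, 1]
    - [[0, 0, 0], -0.14, 1]
    - [[0, 0, 0], -0.14, 1]

```text
clock: 6.4
ee_pos: [543.7, 105.8, 214.1]
tool_rot: [-1.217, -1.216, 1.185]
force: [0.3, 0.5, -2.4]
gripper_width: 0.451
```

```bash
python3 - <<'E'
from h import *
p=cam("wrist"); cv2.imwrite("pics/w4.png",p["image"])
for d in env.spot_point(p,"pan_seat"): print("pan",np.round(d["pixel"]),d["confidence"],ray(p,d["pixel"],135).round(1))
for d in env.regions_of(p,"pan"):
    c=max(cv2.findContours(d["pixels"].astype(np.uint8),0,1)[0],key=cv2.contourArea); print("pan reg",d["confidence"],cv2.boundingRect(c))
    q=np.array([ray(p,(a[1],a[0]),135)[:2] for a in cv2.convexHull(c)[:,0]]); (x,y),r=cv2.minEnclosingCircle(q.astype(np.float32)); print(x,y,r)
for l in("lane_heavy","lane_light"): print(l,[(np.round(d["pixel"]),d["confidence"],ray(p,d["pixel"],0).round(1)) for d in env.spot_point(p,l)])
plan([614,106,215],90)
E
```

```text
pan reg 0.41 (277, 358, 16, 18)
642.8663330078125 74.80500793457031 9.403998374938965
lane_heavy [(array([246., 150.]), 0.87, array([591. , -83.1,   0. ]))]
lane_light []
clock 6.65 pos [544.  105.9 214.6] head 89.3 tilt -0.9998 F [ 0.8 -0.3 -2.6] w 0.452 rel cm [ 0.1   0.07 -6.99] roll -0.012 j6 0.08
```

View pics/w4.png

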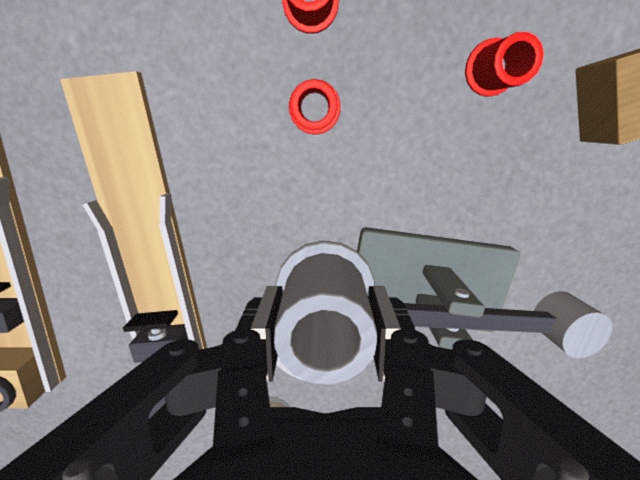

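From this heading the camera looks back toward the robot, so the pan is hidden behind the hand. The heavy lane's black buffer shows at (345,155). I pass above the pan to the far side.

servo_tool:
  increments:
    - [[0, -0.5, -4], 0, 1]
    - [[0, -1, -8], 0, 1]
    - [[0, -1, -12], 0, 1]
    - [[0, -1, -14.5], 0, 1]
    - [[0, -1, -14.5], 0, 1]

```text
clock: 7.15
ee_pos: [692.5, 103.6, 226.2]
tool_rot: [-1.22, -1.218, 1.183]
force: [-0.9, 0.5, -2.8]
gripper_width: 0.448
```

```bash
python3 - <<'E'
from h import *
p=cam("wrist"); cv2.imwrite("pics/w5.png",p["image"])
for d in env.spot_point(p,"pan_seat"): print("pan",np.round(d["pixel"]),d["confidence"],ray(p,d["pixel"],135).round(1))
for d in env.regions_of(p,"pan"):
    c=max(cv2.findContours(d["pixels"].astype(np.uint8),0,1)[0],key=cv2.contourArea); print("pan reg",d["confidence"],cv2.boundingRect(c))
    q=np.array([ray(p,(a[1],a[0]),135)[:2] for a in cv2.convexHull(c)[:,0]]); (x,y),r=cv2.minEnclosingCircle(q.astype(np.float32)); print(x,y,r)
for l in("lane_heavy","lane_light"): print(l,[(np.round(d["pixel"]),d["confidence"],ray(p,d["pixel"],0).round(1)) for d in env.spot_point(p,l)])
plan([614,106,215],90)
E
```

```text
pan [119. 325.] 0.88 [611.9 105.6 135. ]
pan reg 0.95 (252, 44, 141, 149)
614.1626586914062 103.6788101196289 45.24696350097656
pan reg 0.67 (389, 122, 251, 74)
635.2899169921875 234.15899658203125 87.62327575683594
lane_heavy [(array([ 98., 131.]), 0.82, array([589.7, -83.2,   0. ]))]
lane_light []
clock 7.4 pos [687.8 104.1 226.7] head 89.3 tilt -0.9998 F [ 0.1  0.3 -2.5] w 0.45 rel cm [0.09 1.07 7.4 ] roll -0.012 j6 0.06
```

View pics/w5.png

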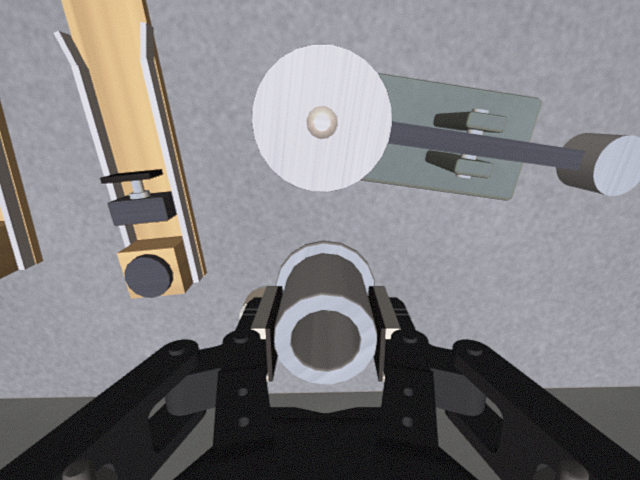

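The pan is a full disc centred at about (118,322) with its stud at (122,322). The jar is behind the bushing, and the heavy lane's disc block is at (275,150). I re-measure at rest, along with the bushing's offset in the hand.

```bash
python3 - <<'E'
from h import *
p=cam("wrist"); g=cv2.cvtColor(p["image"],cv2.COLOR_BGR2GRAY)
print("pan",[(d["pixel"],ray(p,d["pixel"],135).round(1)) for d in env.spot_point(p,"pan_seat")][:1])
for d in env.regions_of(p,"pan")[:1]:
    c=max(cv2.findContours(d["pixels"].astype(np.uint8),0,1)[0],key=cv2.contourArea)
    q=np.array([ray(p,(a[1],a[0]),135)[:2] for a in cv2.convexHull(c)[:,0]]); print(cv2.minEnclosingCircle(q.astype(np.float32)),cv2.fitEllipse(q.astype(np.float32)))
s=env.get_state(); z=s["ee_pos"][2]+31
for d in env.regions_of(p,"bushing"):
    c=max(cv2.findContours(d["pixels"].astype(np.uint8),0,1)[0],key=cv2.contourArea);print("b",d["pixel"],d["confidence"],cv2.boundingRect(c))
for dz in (28,31,34): print("bore",dz,(ray(p,(339.5,326),s["ee_pos"][2]+dz)-s["ee_pos"]).round(1))
plan([614,104,226],90)
E
```

```text
pan [([129.0, 324.1], array([613.1, 105.5, 135. ]))]
((613.859375, 103.65925598144531), 44.9555549621582) ((614.0149536132812, 103.82510375976562), (88.45818328857422, 88.79853820800781), 109.5329818725586)
b [314.6, 324.5] 0.83 (275, 242, 102, 142)
bore 28 [ 0.2  0.  28. ]
bore 31 [-1.9  0.  31. ]
bore 34 [-3.9  0.  34. ]
clock 7.6 pos [688.3 104.1 227.2] head 89.3 tilt -0.9998 F [ 0.1  0.7 -2.8] w 0.448 rel cm [-0.1   0.    7.43] roll -0.012 j6 0.06
```

servo_tool:
  increments:
    - [[0, 0, 3.5], 0, 1]
    - [[0, 0, 7.4], 0, 1]
    - [[0, 2, 7.4], 0, 1]
    - [[0, 4, 7.4], 0, 1]
    - [[0, 5.2, 7.4], 0, 1]

```text
clock: 8.1
ee_pos: [613.6, 105.6, 173.0]
tool_rot: [-1.216, -1.216, 1.186]
force: [-0.3, 0.1, -3.2]
gripper_width: 0.448
```

servo_tool:
  increments:
    - [[0, 0, 0], 0, 1]
    - [[0, 0, 0], 0, 1]
    - [[0, 0, 0], 0, 1]
    - [[0, 0, 0], 0, 1]
    - [[0, 0, 0], 0, 1]

```text
clock: 8.6
ee_pos: [614.3, 105.6, 173.9]
tool_rot: [-1.217, -1.217, 1.185]
force: [-0.1, 0.0, -2.6]
gripper_width: 0.451
```

```bash
python3 - <<'E'
from h import *
plan([614.3,104,154],90)
E
```

```text
clock 8.6 pos [614.3 105.6 173.9] head 89.3 tilt -0.9998 F [-0.1  0.  -2.6] w 0.451 rel cm [-0.19  1.98  0.03] roll -0.012 j6 0.07
```

servo_tool:
  increments:
    - [[-0.1, 0.5, 0], 0, 1]
    - [[-0.1, 1, 0], 0, 1]
    - [[-0.1, 1.4, 0], 0, 1]
    - [[-0.1, 1.8, 0], 0, 1]
    - [[-0.1, 1.9, 0], 0, 1]

```text
clock: 9.1
ee_pos: [614.2, 104.8, 154.1]
tool_rot: [-1.217, -1.216, 1.185]
force: [-1.2, -0.2, 0.6]
gripper_width: 0.45
```

```bash
python3 - <<'E'
from h import *
plan([614.3,104,154],90); print(env.get_state()["ft_torque"])
E
```

```text
clock 9.1 pos [614.2 104.8 154.1] head 89.3 tilt -0.9998 F [-1.2 -0.2  0.6] w 0.45 rel cm [-0.08  0.01 -0.01] roll -0.012 j6 0.07
[-0.06803939  0.40745525 -0.01190874]
```

The load transferred at TCP z 154, which matches the pan surface and not the stud top. I release.

servo_tool:
  increments:
    - [[0, 0, 0], 0, 0.45]
    - [[0, 0, 0], 0, 0.3]
    - [[0, 0, 0], 0, 0.15]
    - [[0, 0, 0], 0, 0.15]
    - [[0, 0, 0], 0, 0.15]

```text
clock: 9.6
ee_pos: [614.4, 104.8, 154.5]
tool_rot: [-1.217, -1.217, 1.185]
force: [0.8, -0.1, 0.6]
gripper_width: 0.85
```

servo_tool:
  increments:
    - [[0, -1, 0], 0, 0.15]
    - [[0, -3, 0], 0, 0.15]
    - [[0, -6, 0], 0, 0.15]
    - [[0, -7, 0], 0, 0.15]
    - [[0, -7, 0], 0, 0.15]

```text
clock: 10.1
ee_pos: [615.2, 104.1, 227.3]
tool_rot: [-1.221, -1.221, 1.182]
force: [-0.1, 0.0, -0.2]
gripper_width: 0.846
```

servo_tool:
  increments:
    - [[0, 0, -2], 0, 0.15]
    - [[0, 0, -5], 0, 0.15]
    - [[0, 0, -8], 0, 0.15]
    - [[0, 0, -8], 0, 0.15]
    - [[0, 0, -8], 0, 0.15]

```text
clock: 10.6
ee_pos: [694.5, 103.1, 226.7]
tool_rot: [-1.218, -1.218, 1.184]
force: [-0.1, -0.3, -0.1]
gripper_width: 0.85
```

servo_tool:
  increments:
    - [[0, 0, 0], 0, 0.15]
    - [[0, 0, 0], 0, 0.15]
    - [[0, 0, 0], 0, 0.15]
    - [[0, 0, 0], 0, 0.15]
    - [[0, 0, 0], 0, 0.15]

```text
clock: 11.1
ee_pos: [694.3, 103.1, 227.0]
tool_rot: [-1.219, -1.218, 1.184]
force: [-0.2, -0.1, 0.3]
gripper_width: 0.85
```

```bash
python3 - <<'E'
from h import *
p=cam("wrist"); q=cam("scene"); cv2.imwrite("pics/w6.png",np.hstack([cv2.resize(p["image"],(480,360)),q["image"][180:420,190:510][:,:]] if 0 else [p["image"][:300,80:560],cv2.resize(q["image"][210:360,265:425],(320,300))]))
for d in env.regions_of(p,"pan")[:1]:
    c=max(cv2.findContours(d["pixels"].astype(np.uint8),0,1)[0],key=cv2.contourArea); print(d["confidence"])
    for z in(135,120,105):
        h=np.array([ray(p,(a[1],a[0]),z)[:2] for a in cv2.convexHull(c)[:,0]]); print(z,cv2.minEnclosingCircle(h.astype(np.float32)))
print("bush",[(np.round(d["pixel"]),round(d["confidence"],2),[ray(p,d["pixel"],z)[:2].round(1).tolist() for z in(135,105)]) for d in env.spot_point(p,"bushing")][:3])
plan([614.3,104,124],90)
E
```

```text
0.59
135 ((614.0901489257812, 103.63123321533203), 41.806678771972656)
120 ((614.0350341796875, 103.71282958984375), 44.48598861694336)
105 ((613.9801025390625, 103.79438781738281), 47.1652946472168)
bush []
clock 11.3 pos [694.5 103.1 226.9] head 89.3 tilt -0.9998 F [-0.1 -0.8 -0. ] w 0.847 rel cm [-0.12 10.15  8.19] roll -0.012 j6 0.06
```

View pics/w6.png

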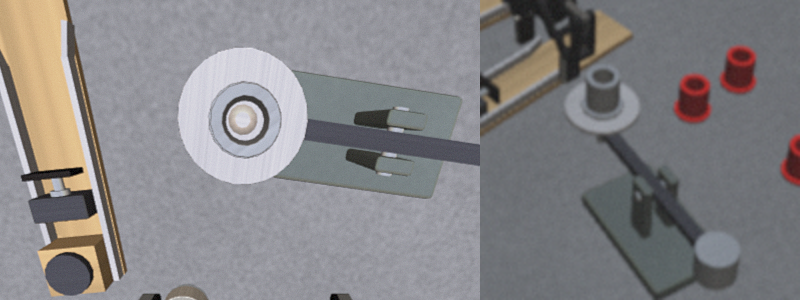

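The bushing sits over the stud (stud visible through the bore, about (120,242) in the crop). The pan looks to be at mid height, so I wait and measure again.

servo_tool:
  increments:
    - [[0, 0, 0], 0, 0.15]
    - [[0, 0, 0], 0, 0.15]
    - [[0, 0, 0], 0, 0.15]
    - [[0, 0, 0], 0, 0.15]
    - [[0, 0, 0], 0, 0.15]

```text
clock: 11.8
ee_pos: [694.5, 103.1, 226.8]
tool_rot: [-1.219, -1.218, 1.184]
force: [-0.0, -0.3, 0.2]
gripper_width: 0.85
```

servo_tool:
  increments:
    - [[0, 0, 0], 0, 0.15]
    - [[0, 0, 0], 0, 0.15]
    - [[0, 0, 0], 0, 0.15]
    - [[0, 0, 0], 0, 0.15]
    - [[0, 0, 0], 0, 0.15]

```text
clock: 12.3
ee_pos: [694.5, 103.1, 226.8]
tool_rot: [-1.219, -1.218, 1.184]
force: [-0.9, 0.3, 0.4]
gripper_width: 0.851
```

```bash
python3 - <<'E'
from h import *
p=cam("wrist"); cv2.imwrite("pics/w7.png",p["image"])
# white pan outline by brightness around it; compare with picture w5/w6 radii
def fit(p,d,zs):
    c=max(cv2.findContours(d["pixels"].astype(np.uint8),0,1)[0],key=cv2.contourArea); print(d["confidence"],cv2.boundingRect(c))
    for z in zs:
        h=np.array([ray(p,(a[1],a[0]),z)[:2] for a in cv2.convexHull(c)[:,0]]); print(z,cv2.minEnclosingCircle(h.astype(np.float32)))
for d in env.regions_of(p,"pan")[:1]: fit(p,d,(135,120,105))
for n in ("top","scene"):
    q=cam(n)
    for d in env.regions_of(q,"pan")[:1]: fit(q,d,(135,120,105))
plan([614.3,104,124],90)
for l in("lane_heavy","lane_light"):
  for d in env.regions_of(p,l)[:1]:
    c=max(cv2.findContours(d["pixels"].astype(np.uint8),0,1)[0],key=cv2.contourArea); print(l,d["confidence"],cv2.boundingRect(c))
E
```

```text
0.6 (258, 48, 129, 137)
135 ((614.4180908203125, 103.78504180908203), 41.608463287353516)
120 ((614.3703002929688, 103.8797836303711), 44.27742004394531)
105 ((614.3222045898438, 103.97430419921875), 46.94607925415039)
0.74 (307, 252, 38, 30)
135 ((634.4507446289062, 125.35873413085938), 50.33563232421875)
120 ((624.933349609375, 114.15132904052734), 51.180137634277344)
105 ((615.4158935546875, 102.94384765625), 52.02455520629883)
clock 12.6 pos [694.5 103.1 226.8] head 89.3 tilt -0.9998 F [ 0.1  0.2 -0.9] w 0.851 rel cm [-0.12 10.15  8.19] roll -0.012 j6 0.06
lane_heavy 0.63 (56, 0, 151, 296)
lane_light 0.9 (0, 99, 43, 177)
```

```bash
python3 - <<'E'
from h import *
for f in("w5","w7"):
    im=cv2.imread(f"pics/{f}.png"); g=cv2.GaussianBlur(cv2.cvtColor(im,cv2.COLOR_BGR2GRAY),(3,3),0)
    cx,cy=322,118; P=[]
    for a in np.radians(np.r_[20:340:2]):
        r=np.arange(55,82,.25); v=cv2.remap(g,(cx+r*np.cos(a)).astype(np.float32)[None],(cy+r*np.sin(a)).astype(np.float32)[None],1)[0].astype(float)
        k=np.argmin(np.gradient(v)); P.append([cx+r[k]*np.cos(a),cy+r[k]*np.sin(a)])
    P=np.array(P,np.float32); print(f,cv2.fitEllipseAMS(P))
E
```

```text
w5 ((321.53399658203125, 117.52754974365234), (139.02980041503906, 146.706298828125), 177.35269165039062)
w7 ((322.28826904296875, 115.17355346679688), (128.2136688232422, 135.78689575195312), 178.6849822998047)
```

View pics/w7.png

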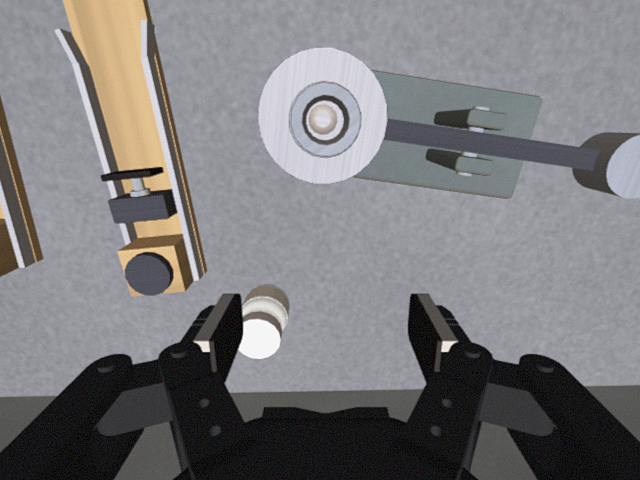

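The rim fit gives the pan 19 mm below its empty height. That is past the 15 mm of level but not at the stop, so the bushing is slightly over 250 g and goes in the HEAVY lane. I regrasp it.

servo_tool:
  increments:
    - [[0.1, 0, 4], 0, 0.15]
    - [[0.1, 0, 8], 0, 0.15]
    - [[0.1, 2, 8], 0, 0.15]
    - [[0.1, 5, 8], 0, 0.15]
    - [[0.1, 5, 8], 0, 0.15]

```text
clock: 13.2
ee_pos: [611.7, 105.4, 171.5]
tool_rot: [-1.213, -1.212, 1.188]
force: [-0.9, -0.1, -0.9]
gripper_width: 0.85
```

servo_tool:
  increments:
    - [[0, 1.5, 0], 0, 0.15]
    - [[0, 3, 0], 0, 0.15]
    - [[0, 4, 0], 0, 0.15]
    - [[0, 4.2, 0], 0, 0.15]
    - [[0, 4.2, 0], 0, 0.15]

```text
clock: 13.7
ee_pos: [612.0, 105.9, 129.1]
tool_rot: [-1.213, -1.212, 1.189]
force: [-0.1, 0.3, -0.5]
gripper_width: 0.845
```

```bash
python3 - <<'E'
from h import *
plan([614.3,104,135],90)
E
```

```text
clock 13.7 pos [612.  105.9 129.1] head 89.3 tilt -0.9999 F [-0.1  0.3 -0.5] w 0.845 rel cm [-0.18 -0.59 -0.24] roll -0.012 j6 0.07
```

servo_tool:
  increments:
    - [[-0.2, -0.6, -0.2], 0, 0.15]
    - [[-0.2, -0.7, -0.2], 0, 0.15]
    - [[-0.2, -0.7, -0.2], 0, 0.6]
    - [[-0.2, -0.7, -0.2], 0, 1]
    - [[-0.2, -0.7, -0.2], 0, 1]
  newtons: 35

```text
clock: 14.2
ee_pos: [614.2, 103.9, 136.3]
tool_rot: [-1.213, -1.212, 1.188]
force: [0.8, 0.7, 0.3]
gripper_width: 0.446
```

servo_tool:
  increments:
    - [[0, 0, 0], 0, 1]
    - [[0, 0, 0], 0, 1]
    - [[0, -1, 0], 0, 1]
    - [[0, -2, 0], 0, 1]
    - [[0, -4, 0], 0, 1]

```text
clock: 14.7
ee_pos: [612.2, 103.3, 175.5]
tool_rot: [-1.21, -1.209, 1.19]
force: [-0.9, -0.1, -2.7]
gripper_width: 0.452
```

```bash
python3 - <<'E'
from h import *
plan([590,-84,215],90)
E
```

```text
clock 14.7 pos [612.2 103.3 175.5] head 89.3 tilt -0.9999 F [-0.9 -0.1 -2.7] w 0.452 rel cm [-18.71  -4.17   1.98] roll -0.012 j6 0.07
```

Held (−2.7 N). I move to a viewpoint over the heavy lane.

servo_tool:
  increments:
    - [[-2, -2.5, 0], 0, 1]
    - [[-6, -4, 0], 0, 1]
    - [[-10, -4, 0], 0, 1]
    - [[-14, -4, 0], 0, 1]
    - [[-18.7, -4, 0], 0, 1]

```text
clock: 15.2
ee_pos: [609.7, -85.0, 214.4]
tool_rot: [-1.21, -1.211, 1.19]
force: [0.8, -0.7, -3.2]
gripper_width: 0.448
```

servo_tool:
  increments:
    - [[0, 0, 0], 0, 1]
    - [[0, 0, 0], 0, 1]
    - [[0, 0, 0], 0, 1]
    - [[0, 0, 0], 0, 1]
    - [[0, 0, 0], 0, 1]

```text
clock: 15.7
ee_pos: [609.6, -83.7, 214.5]
tool_rot: [-1.209, -1.212, 1.192]
force: [-0.2, -0.7, -2.7]
gripper_width: 0.446
```

```bash
python3 - <<'E'
from h import *
p=cam("wrist"); cv2.imwrite("pics/w8.png",p["image"]); np.savez("w8.npz",T=p["T"],K=p["camera_matrix"])
print([(np.round(d["pixel"]),d["confidence"],ray(p,d["pixel"],0).round(1)) for d in env.spot_point(p,"lane_heavy")])
q=cam("top"); print([(np.round(d["pixel"]),d["confidence"],ray(q,d["pixel"],0).round(1)) for d in env.spot_point(q,"lane_heavy")])
plan([590,-84,215],90)
E
```

```text
[(array([184., 326.]), 0.92, array([590. , -79.5,   0. ]))]
[]
clock 15.9 pos [609.7 -84.3 214.4] head 89.5 tilt -0.9999 F [ 0.5 -0.3 -2. ] w 0.453 rel cm [ 0.01 -0.07  1.97] roll -0.009 j6 -0.24
```

View pics/w8.png

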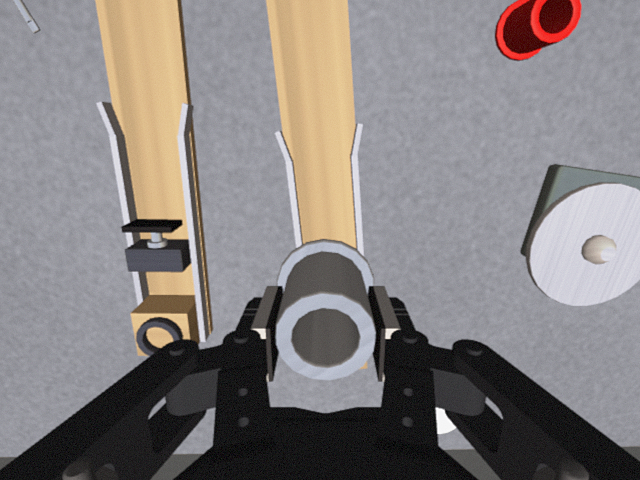

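The heavy lane's apron runs from (0,307) down to the rails at about row 130. The light lane, with its ring, is to the left. I fit the lane axis from the wood edges.

```bash
python3 - <<'E'
from h import *
im=cv2.imread("pics/w8.png"); d=np.load("w8.npz"); p=dict(T=d["T"],camera_matrix=d["K"])
hsv=cv2.cvtColor(im,cv2.COLOR_BGR2HSV); m=(hsv[...,1]>70)&(hsv[...,0]>8)&(hsv[...,0]<30)
L=[];Rr=[]
for r in range(2,120,4):
    c=np.nonzero(m[r,240:380])[0]+240
    # include only the contiguous floor: left edge, right edge (z=10 top)
    L.append(ray(p,(r,c.min()-.5),10)); Rr.append(ray(p,(r,c.max()+.5),10))
L=np.array(L);Rr=np.array(Rr)
for n,A in(("L",L),("R",Rr)): k=np.polyfit(A[:,0],A[:,1],1); print(n,"slope",k[0],"y@500",np.polyval(k,500),"resid",(A[:,1]-np.polyval(k,A[:,0])).std(), A[0,:2],A[-1,:2])
# rails: bright
w=(hsv[...,1]<40)&(hsv[...,2]>170)
for r in range(120,240,8):
    c=np.nonzero(w[r,262:375])[0]+262; g=np.split(c,np.nonzero(np.diff(c)>3)[0]+1)
    print(r,[(a.min(),a.max(),ray(p,(r,a.min()-.5),25)[:2].round(1).tolist(),ray(p,(r,a.max()+.5),25)[:2].round(1).tolist()) for a in g if len(a)>1])
E
```

```text
L slope 0.0803708950430245 y@500 -124.79773166726119 resid 0.25606520297391094 [ 429.77906616 -130.33419568] [ 524.87125679 -122.79023272]
R slope 0.0833318643491564 y@500 -54.90041893932626 resid 0.2607551269576714 [430.13340588 -61.03603407] [525.46201385 -52.43462187]
120 []
128 [(np.int64(357), np.int64(362), [534.5, -51.8], [534.5, -46.3])]
136 [(np.int64(275), np.int64(281), [540.8, -127.4], [540.9, -121.0]), (np.int64(355), np.int64(360), [541.5, -53.6], [541.5, -48.0]), (np.int64(370), np.int64(371), [541.6, -39.7], [541.6, -37.8])]
144 [(np.int64(278), np.int64(284), [548.0, -125.0], [548.1, -118.5]), (np.int64(354), np.int64(359), [548.7, -54.4], [548.7, -48.8])]
152 [(np.int64(281), np.int64(287), [555.3, -122.6], [555.3, -116.0]), (np.int64(352), np.int64(357), [555.9, -56.1], [555.9, -50.5])]
160 [(np.int64(284), np.int64(290), [562.6, -120.1], [562.7, -113.5]), (np.int64(352), np.int64(357), [563.2, -56.0], [563.3, -50.3])]
168 [(np.int64(285), np.int64(292), [570.1, -119.5], [570.1, -111.9]), (np.int64(352), np.int64(358), [570.7, -55.9], [570.8, -49.2])]
176 [(np.int6
[... 366 characters left out ...]
 -53.6], [593.8, -46.8])]
200 [(np.int64(290), np.int64(296), [600.9, -116.0], [601.0, -109.2]), (np.int64(354), np.int64(360), [601.6, -53.5], [601.7, -46.6])]
208 [(np.int64(291), np.int64(297), [608.9, -115.3], [609.0, -108.5]), (np.int64(355), np.int64(361), [609.7, -52.4], [609.7, -45.5])]
216 [(np.int64(292), np.int64(298), [617.1, -114.7], [617.1, -107.7]), (np.int64(355), np.int64(361), [617.8, -52.2], [617.9, -45.3])]
224 [(np.int64(293), np.int64(299), [625.3, -114.0], [625.4, -107.0]), (np.int64(356), np.int64(362), [626.0, -51.1], [626.1, -44.1])]
232 [(np.int64(294), np.int64(299), [633.6, -113.3], [633.7, -107.3]), (np.int64(356), np.int64(362), [634.4, -50.9], [634.5, -43.9])]
```

```bash
python3 - <<'E'
from h import *
p=cam("wrist"); T=np.eye(4); T[:3,:3]=R.from_rotvec([-1.219,-1.218,1.184]).as_matrix(); T[:3,3]=[694.5,103.1,226.8]
p["T"]=T@np.array(p["T_tool_cam"])
a=np.arctan(.082); o=np.array([591,-82.4,0]); ux=np.array([np.cos(a),np.sin(a),0]); uy=np.array([-np.sin(a),np.cos(a),0])
for n,px,z in(("disc",(273,149),50),("plate top L",(176,102),50),("plate top R",(169,162),50),("plateface lower",(180,102),50),("mouth L",(30,60),25),("mouthR",(20,145),25)):
    w=ray(p,px,z)-o; print(n,np.round([w@ux,w@uy],1))
g=o-20*ux; plan([g[0],g[1],70],90+np.degrees(a))
im=cv2.imread("pics/w7.png")[120:320,70:270]; cv2.imwrite("pics/c7.png",cv2.resize(im,(800,800))[:600])
E
```

```text
disc [166.7  -3.1]
plate top L [ 67.8 -21. ]
plate top R [66.8 34.7]
plateface lower [ 71.4 -22.1]
mouth L [-56.6 -35.7]
mouthR [-57.4  39.3]
clock 15.95 pos [609.7 -84.4 214.4] head 89.4 tilt -0.9999 F [-0.2 -0.4 -2.5] w 0.449 rel cm [-0.16 14.42  3.94] roll -0.092 j6 -0.24
```

servo_tool:
  increments:
    - [[0, 0, 1], -0.09, 1]
    - [[0, 0, 2.5], -0.09, 1]
    - [[0, 2, 3.9], -0.09, 1]
    - [[0, 5, 3.9], -0.09, 1]
    - [[0, 8, 3.9], -0.09, 1]

```text
clock: 16.45
ee_pos: [571.5, -83.2, 134.3]
tool_rot: [-1.169, -1.279, 1.256]
force: [0.0, 0.1, -2.8]
gripper_width: 0.449
```

servo_tool:
  increments:
    - [[0, 1, 0], 0, 1]
    - [[0, 3, 0], 0, 1]
    - [[0, 5, 0], 0, 1]
    - [[0, 6, 0], 0, 1]
    - [[0, 6, 0], 0, 1]

```text
clock: 16.95
ee_pos: [571.0, -82.3, 73.2]
tool_rot: [-1.166, -1.278, 1.257]
force: [-0.2, 0.5, -3.3]
gripper_width: 0.449
```

```bash
python3 - <<'E'
from h import *
a=np.arctan(.082); o=np.array([591,-82.4,0]); ux=np.array([np.cos(a),np.sin(a),0]); 
g=o-20*ux; plan([g[0],g[1],31],90+np.degrees(a))
E
```

```text
clock 16.95 pos [571.  -82.3  73.2] head 94.6 tilt -0.9999 F [-0.2  0.5 -3.3] w 0.449 rel cm [-0.22  4.22  0.03] roll -0.001 j6 -0.34
```

The image puts the buffer face at about lane x 67, so contact is expected with the bushing centre near lane x 47. I lower it between the rails.

servo_tool:
  increments:
    - [[-0.2, 1, 0], 0, 1]
    - [[-0.2, 2.2, 0], 0, 1]
    - [[-0.2, 3.3, 0], 0, 1]
    - [[-0.2, 3.7, 0], 0, 1]
    - [[-0.2, 3.7, 0], 0, 1]

```text
clock: 17.45
ee_pos: [570.3, -83.6, 35.1]
tool_rot: [-1.164, -1.276, 1.258]
force: [-0.1, 1.5, -3.0]
gripper_width: 0.446
```

servo_tool:
  increments:
    - [[0, 0.1, 0], 0, 1]
    - [[0, 0.2, 0], 0, 1]
    - [[0, 0.3, 0], 0, 1]
    - [[0, 0.3, 0], 0, 1]
    - [[0, 0.3, 0], 0, 1]

```text
clock: 17.95
ee_pos: [570.7, -83.6, 32.5]
tool_rot: [-1.165, -1.277, 1.257]
force: [0.1, -0.0, -1.3]
gripper_width: 0.452
```

```bash
cat >> h.py <<'E'
A=np.arctan(.082); O=np.array([591,-82.4,0]); UX=np.array([np.cos(A),np.sin(A),0]); UY=np.array([-np.sin(A),np.cos(A),0])
def lane():
    s=env.get_state(); w=s["ee_pos"]-O; print("clock",round(s["clock"],2),"lane xy",np.round([w@UX,w@UY],1),"z",s["ee_pos"][2].round(1),"F lane",np.round([s["force"]@UX,s["force"]@UY,s["force"][2]],1),"w",s["gripper_width"].round(3))
E
python3 -c "
from h import *
lane()"
```

```text
Traceback (most recent call last):
  File "h.py", line 27, in lane
    s=env.get_state(); w=s["ee_pos"]-O; print("clock",round(s["clock"],2),"lane xy",np.round([w@UX,w@UY],1),"z",s["ee_pos"][2].round(1),"F lane",np.round([s["force"]@UX,s["force"]@UY,s["force"][2]],1),"w",s["gripper_width"].round(3))
                                                                                                                                                                                                             ^^^^^^^^^^^^^^^^^^^^^^^^
AttributeError: 'float' object has no attribute 'round'
```

servo_tool:
  increments:
    - [[0, 0.1, 0], 0, 1]
    - [[0, 0.1, 0], 0, 1]
    - [[0, 0.1, 0], 0, 1]
    - [[0, 0.1, 0], 0, 1]
    - [[0, 0.1, 0], 0, 1]

```text
clock: 18.45
ee_pos: [571.2, -83.8, 32.4]
tool_rot: [-1.166, -1.277, 1.257]
force: [-2.4, 1.1, 5.2]
gripper_width: 0.45
```

```bash
sed -i 's/s\["gripper_width"\].round(3)/s["gripper_width"]/' h.py; python3 -c "
from h import *
lane()"
```

```text
clock 18.45 lane xy [-19.8   0.3] z 32.4 F lane [-2.3  1.3  5.2] w 0.4502993424167115
```

Floor contact confirmed. I slide along to just short of the expected contact.

servo_tool:
  increments:
    - [[0, -0.05, -0.8], 0, 1]
    - [[0, -0.05, -2], 0, 1]
    - [[0, -0.05, -3.3], 0, 1]
    - [[0, -0.05, -4.5], 0, 1]
    - [[0, -0.05, -5.3], 0, 1]

```text
clock: 18.95
ee_pos: [625.9, -79.4, 33.0]
tool_rot: [-1.166, -1.278, 1.257]
force: [0.9, 0.0, -2.3]
gripper_width: 0.452
```

```bash
python3 -c "
from h import *
lane()"
```

```text
clock 18.95 lane xy [35.1  0.1] z 33.0 F lane [ 0.9 -0.  -2.3] w 0.4515584648699069
```

servo_tool:
  increments:
    - [[0, 0.05, -0.2], 0, 1]
    - [[0, 0.05, -0.4], 0, 1]
    - [[0, 0.05, -0.6], 0, 1]
    - [[0, 0.05, -0.8], 0, 1]
    - [[0, 0.05, -0.8], 0, 1]

```text
clock: 19.45
ee_pos: [634.0, -78.8, 32.5]
tool_rot: [-1.166, -1.279, 1.257]
force: [-0.3, 0.3, -2.5]
gripper_width: 0.451
```

```bash
python3 -c "
from h import *
lane()"
```

```text
clock 19.45 lane xy [43.1  0.1] z 32.5 F lane [-0.2  0.3 -2.5] w 0.4509436021198766
```

servo_tool:
  increments:
    - [[0, 0, -0.1], 0, 1]
    - [[0, 0, -0.2], 0, 1]
    - [[0, 0, -0.3], 0, 1]
    - [[0, 0, -0.3], 0, 1]
    - [[0, 0, -0.3], 0, 1]

```text
clock: 19.95
ee_pos: [636.5, -78.5, 32.4]
tool_rot: [-1.166, -1.278, 1.257]
force: [-2.7, -0.3, -0.0]
gripper_width: 0.447
```

```bash
python3 -c "
from h import *
lane()"
```

```text
clock 19.95 lane xy [45.7  0.1] z 32.4 F lane [-2.7 -0.1 -0. ] w 0.4472693709395592
```

servo_tool:
  increments:
    - [[0, 0, -0.1], 0, 1]
    - [[0, 0, -0.2], 0, 1]
    - [[0, 0, -0.2], 0, 1]
    - [[0, 0, -0.2], 0, 1]
    - [[0, 0, -0.2], 0, 1]

```text
clock: 20.45
ee_pos: [636.7, -78.5, 32.4]
tool_rot: [-1.164, -1.275, 1.259]
force: [-6.5, -1.0, 3.9]
gripper_width: 0.446
```

```bash
python3 -c "
from h import *
lane()"
```

```text
clock 20.45 lane xy [45.8  0.2] z 32.4 F lane [-6.6 -0.4  3.9] w 0.4464138322613872
```

Buffer contact is at TCP lane x 45.8, with the arm yielding about 3.6 N/mm. I press about 7 mm further for 4 to 5 mm of travel.

servo_tool:
  increments:
    - [[0, -0.05, -0.25], 0, 1]
    - [[0, -0.05, -0.4], 0, 1]
    - [[0, -0.05, -0.5], 0, 1]
    - [[0, -0.05, -0.6], 0, 1]
    - [[0, -0.05, -0.6], 0, 1]

```text
clock: 20.95
ee_pos: [639.3, -78.2, 32.5]
tool_rot: [-1.159, -1.269, 1.262]
force: [-8.8, -0.9, 4.0]
gripper_width: 0.451
```

```bash
python3 -c "
from h import *
lane()"
```

```text
clock 20.95 lane xy [48.5  0.2] z 32.5 F lane [-8.9 -0.2  4. ] w 0.45096045547747016
```

servo_tool:
  increments:
    - [[0, -0.05, -0.35], 0, 1]
    - [[0, -0.05, -0.45], 0, 1]
    - [[0, -0.05, -0.5], 0, 1]
    - [[0, -0.05, -0.5], 0, 1]
    - [[0, -0.05, -0.5], 0, 1]

```text
clock: 21.45
ee_pos: [640.6, -78.1, 32.7]
tool_rot: [-1.155, -1.263, 1.266]
force: [-9.9, -1.3, 6.0]
gripper_width: 0.45
```

```bash
python3 -c "
from h import *
lane(); plan([639,-78,32],94.7)"
```

```text
clock 21.45 lane xy [49.8  0.2] z 32.7 F lane [-10.   -0.4   6. ] w 0.4495806008443869
clock 21.45 pos [640.6 -78.1  32.7] head 94.5 tilt -0.9999 F [-9.9 -1.3  6. ] w 0.45 rel cm [0.02 0.07 0.16] roll -0.003 j6 -0.3
```

servo_tool:
  increments:
    - [[0, -0.05, -0.35], 0, 1]
    - [[0, -0.05, -0.4], 0, 1]
    - [[0, -0.05, -0.4], 0, 1]
    - [[0, -0.05, -0.4], 0, 1]
    - [[0, -0.05, -0.4], 0, 1]

```text
clock: 21.95
ee_pos: [640.8, -78.1, 32.8]
tool_rot: [-1.15, -1.256, 1.269]
force: [-10.2, -0.9, 5.9]
gripper_width: 0.447
```

```bash
python3 - <<'E'
from h import *
lane()
p=cam("wrist"); cv2.imwrite("pics/w9.png",p["image"])
s=env.get_state(); M=R.from_rotvec(s["tool_rot"]).as_matrix(); print(M.round(3))
E
```

```text
clock 21.95 lane xy [50.   0.2] z 32.8 F lane [-10.2  -0.    5.9] w 0.44705529685390705
[[-0.078 -0.02  -0.997]
 [ 0.997  0.008 -0.078]
 [ 0.01  -1.     0.019]]
```

servo_tool:
  increments:
    - [[0, -0.1, -0.4], 0, 1]
    - [[0, -0.1, -0.5], 0, 1]
    - [[0, -0.1, -0.55], 0, 1]
    - [[0, -0.1, -0.55], 0, 1]
    - [[0, -0.1, -0.55], 0, 1]

```text
clock: 22.5
ee_pos: [641.8, -78.0, 33.0]
tool_rot: [-1.144, -1.249, 1.273]
force: [-9.6, -2.0, 5.8]
gripper_width: 0.452
```

```bash
python3 - <<'E'
from h import *
lane()
E
```

```text
clock 22.5 lane xy [51.   0.3] z 33.0 F lane [-9.8 -1.2  5.8] w 0.45190397905757734
```

About 5 mm of travel by position. I release and withdraw straight up.

servo_tool:
  increments:
    - [[0, 0, 0], 0, 0.45]
    - [[0, 0, 0], 0, 0.3]
    - [[0, 0, 0], 0, 0.15]
    - [[0, 0, 0], 0, 0.15]
    - [[0, 0, 0], 0, 0.15]

```text
clock: 23.0
ee_pos: [642.4, -78.0, 33.2]
tool_rot: [-1.145, -1.25, 1.273]
force: [0.4, -0.3, -0.6]
gripper_width: 0.849
```

servo_tool:
  increments:
    - [[0, -1, 0], 0, 0.15]
    - [[0, -3, 0], 0, 0.15]
    - [[0, -6, 0], 0, 0.15]
    - [[0, -10, 0], 0, 0.15]
    - [[0, -14, 0], 0, 0.15]

```text
clock: 23.5
ee_pos: [646.1, -78.8, 174.9]
tool_rot: [-1.145, -1.25, 1.273]
force: [1.0, 0.0, 0.0]
gripper_width: 0.851
```

servo_tool:
  increments:
    - [[0, 0, -3], 0, 0.15]
    - [[0, 0, -6], 0, 0.15]
    - [[0, 0, -8], 0, 0.15]
    - [[0, 0, -8], 0, 0.15]
    - [[0, 0, -8], 0, 0.15]

```text
clock: 24.0
ee_pos: [725.6, -72.5, 172.9]
tool_rot: [-1.144, -1.249, 1.273]
force: [-0.3, 0.2, -0.3]
gripper_width: 0.85
```

```bash
python3 - <<'E'
from h import *
lane()
p=cam("wrist"); q=cam("scene"); cv2.imwrite("pics/f.png",np.hstack([p["image"][:300,80:560],cv2.resize(q["image"][180:300,190:318],(320,300))]))
for d in env.spot_point(p,"bushing"):
    w=ray(p,d["pixel"],10)-O; print(np.round(d["pixel"]),d["confidence"],np.round([w@UX,w@UY],1))
E
```

```text
clock 24.0 lane xy [134.9  -1.2] z 172.9 F lane [-0.3  0.3 -0.3] w 0.8498484687920453
[105. 322.] 0.95 [35.4 -1.3]
```

View pics/f.png

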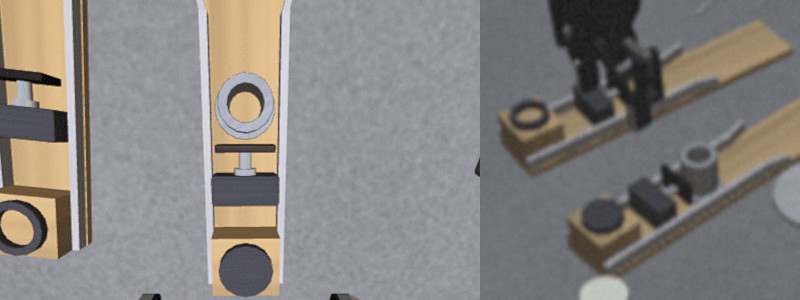

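The bushing stands upright between the heavy lane's rails (solid disc block), and the hand is clear. I hand in the job.

```bash
python3 -c "
from h import *
p=cam('wrist')
for d in env.spot_point(p,'bushing')[:1]:
    w=ray(p,d['pixel'],10)-O; print(np.round([w@UX,w@UY],1))
print(env.job_done())"
```

```text
[36.9 -0.9]
the job is handed in; nothing more can be done
None
```

I weighed the bushing, put it in the heavy lane, pressed it against that lane's buffer and released it. The job was handed in at about 24 s; no verdict is reported.

- **Weighing:** The bushing went on the pan over its stud and I let go. The pan settled about 19 mm below its empty height. That is just past level (15 mm) but not at the stop (30 mm), so it weighs slightly over 250 g. The wrist force of about 2.7 N fits.
- **Pan height disagreement:** The pan outline in the scene camera suggested a lower position than the wrist view did. Both readings were below level, so heavy was the choice either way.
- **Buffer push:** The plate was met with the bushing at lane x of about 46 mm, and I pressed it back about 5 mm by arm position. The push force was about 10 N. Allowing for floor friction, the force alone suggests a little less, about 3.6 mm. The buffer's joint value could not be read directly.
- **Final check:** The bushing stands upright between the rails at lane x about 36 mm and within 2 mm of the centre line. It is released and the robot is clear of it. The returning buffer pushed it back about 10 mm, so it no longer touches the plate. That is still inside the permitted range.
- **Bystanders:** I did not touch the carton, jar or screwdriver.

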